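# Set and lock the indexing table

## Robot

A 6-joint arm with a two-finger parallel gripper is mounted at the origin on a cart in front of the work surface, level with it; the furniture and walls round the work are solid. World frame = base frame: x ahead of the robot, y to its left, z up, the work surface at z = 0. Lengths are in m, angles in rad, forces in N, time in s.
With the tool pointing down it reaches from about 0.425 to 0.95 m from the base axis. Payload 3.5 kg.
Tool frame: the origin (TCP) lies on the centre line of the jaws, within the pads' length; the fingertips stand 11 mm ahead of it and the grasp point (between the pads) lies 8 mm behind it; y points along the fingers, x is the direction in which the jaws open and shut, and the axes are right-handed (so a half turn about y gives the same grasp; the last joint's range is limited). The gripper opens to 85 mm and grips with 20 to 120 N. Pads are 22 mm wide; open, the fingers measure 114 mm over their backs; the gripper's body (76 mm by 85 mm) begins 54 mm behind the grasp point. The pads swing forward as they close: fully open they stand 13 mm farther back than shut.
Start: joints at [-1.255, 0.286, 1.577, -0, 1.279, -0.15], TCP at [0.303, -0.603, 0.242] pointing down, gripper open.
Joint ranges: [-2.77, 2.77], [-0.9, 2.22], [0.21, 2.48], [-1.53, 4.67], [0.24, 2.81], [-2.84, 2.84]. Speed limits (rad/s): [2.79, 2.79, 3.14, 3.14, 3.14, 3.14].

## Interface

Orientations are given as a unit quaternion [x, y, z, w].
In Python, from plant import get_state, read_camera, sign_off gives the robot as it stands.
- The arm moves only by the shell command python3 -m inch 'ROWS' [FORCE]. ROWS is JSON, a list of rows, each an object of numbers: "ax", "ay", "az": the turn, a rotation vector about the tool's x, y, z in rad; "x", "y", "z": the shift along the tool's x, y, z in mm; "hand": the closure, from -1 (fully open) to 1 (shut). In form: [{"ax": .., "ay": .., "az": .., "x": .., "y": .., "z": .., "hand": ..}, ...]. A call has 1 to 5 rows; each row shifts and turns the commanded pose from where the row before left it, along the tool's axes as they then stand; what a row does not reach is not made up. A row lasts 1/12 s, in which the tool goes at most 41.7 mm and 7.16 degrees, less where a joint would pass 70% of its speed; a pose out of reach is approached as far as the arm can. A call with a gripper value outside its range is refused whole. The fingers move at their own pace and stop on an object; FORCE is the grip in N (left out, the last holds). Time passes only in rows, so rows that do not move let the fingers close. It gives the time, the measured TCP pose, the force and the opening at its end, in the units of the state.
- get_state(): the state, without advancing time (a new reading comes with each control period).
- read_camera(name): name is "side" or "top"; returns a dict with "img" (400x640x3 uint8, red, green, blue), "fov_y" (degrees; the focal length in pixels is half the picture's height over the tangent of half this angle, whatever the lens; pixels are square), "cx", "cy" (the principal point, pixels), "T" (4x4, takes a point from camera to world coordinates). Camera axes: x right, y down, z forward; pixel columns grow to the right and rows downward; lengths in m; the calibration is good to about 2 mm. A picture is of the moment at which its call begins. There is no depth.
- sign_off(): hands the job in, once; it reports no verdict.
The state is a dict: "time": time; "qpos": joint angles; "dq": joint speeds; "joint_efforts": joint torques, N m; "eef_pos": TCP position; "tcp_rot": TCP orientation; "contact_force": force on the tool from outside, world axes, zero at the start; "wrist_torque": the same for the moment, N m; "opening": opening from 0.0 (shut) to 1.0 (fully open).
Only numpy, scipy, OpenCV 4.12 (cv2) and the standard library are available. Lean on these libraries where they do the work, as an engineer would, in place of code of your own. Each camera call takes 0.05 s, during which the arm holds its last target. There are 200 camera calls.

## Task

Put the shut fingertips into the finger pocket of the round indexing table and push its dial round, either way, until the arrow mark on the dial lines up with the one long line on the surrounding scale collar. Then press the round lock button at the table's edge all the way down with a fingertip, leaving the dial where you set it. Do not lock it before the marks line up, grasp nothing, and leave the loose tools and parts around it where they lie.

Things in the scene. Friction and masses are not known exactly. Their poses are not given: they have to be found in the camera images.
- indexing_table: hand-turned indexing table fixed to the bench: grey round flange 236 mm across and 12 mm thick with a flush dial inside a scale collar on it, and at one edge a grey pot with the lock button. Origin on the dial's axis at bench height, z up; the pot's centre lies 137 mm from the axis, at 145 degrees anticlockwise from this body's x axis
- dial_centre (a point): centre of the dial's upper face, 42 mm above the bench, on the upright axis about which it turns
- finger_pocket (a point): centre of the floor of the finger pocket, the only recess in the dial (a bare aluminium disc 144 mm across; the pocket floor is dark steel). The pocket is 44 mm long radially and 50 mm wide across, with upright walls; its floor is 18 mm and its rim (the dial face) 42 mm above the bench, its centre 40 mm from the axis, diametrically opposite the arrow mark. It moves round with the dial
- index_mark (a point): the tip of the dial's arrow mark (a black line 25 mm long and 3 mm wide with an arrow head pointing outward, flat on the dial face): point 73 mm from the axis, where dial and collar meet
- long_line (a point): inner end of the long line on the scale collar: point 73 mm from the axis, at the height of the dial face. The collar is a fixed steel ring flush with the dial, 148 mm inside and 196 mm outside; it has 35 short lines 8 mm long, 10 degrees apart, and this one line that crosses it whole (30 mm long, 3 mm wide) and runs out over a small block 16 mm wide on the outer side of the collar
- dial (a joint): angle of the dial in the table (rad), growing anticlockwise seen from above, no stop in any half turn from the start; it turns under a push of about 3 to 4 N at the pocket and stays where it is left
- lock_top (a point): centre of the flat upper face of the lock button, a round steel plunger 51 mm across, flush with its grey pot (66 mm outside, 54 mm inside, rim 46 mm above the bench) when free; it goes straight down
- lock (a joint): how far the lock button is pressed (m): 0 free, 0.012 fully down; takes about 5 N to move and stays down by friction
- spanner: loose open-ended spanner, 27x161x9 mm, lying flat; bystander
- bolt: loose steel bolt, 64x22x20 mm, lying; bystander
- nut: loose steel nut, 24x27x13 mm; bystander
- tape_measure: loose yellow tape measure, 66x81x32 mm; bystander

How it is judged:
On the way, in this order (a step that is already met when the one before it is completed fails the run):
1. the dial's arrow mark stands at the collar's long line, the lock still free (horizontal distance between index_mark and long_line below 0.0045 m and velocity of joint dial between -0.05 and 0.05 rad/s and value of joint lock below 0.004 m), for 0.3 s.
2. the lock button is pressed fully down with the marks lined up (horizontal distance between index_mark and long_line below 0.0045 m and value of joint lock above 0.0095 m), for 0.1 s.
At the end, for the whole second after the job is handed in: the tip of the arrow mark is within 4.5 mm of the inner end of the long line (about 3.5 degrees), the dial is at rest, and the lock button is at least 9.5 mm of its 12 mm down (all of step 2 and velocity of joint dial between -0.05 and 0.05 rad/s); the robot touches nothing.
It fails at once if the lock is pressed while the marks are not lined up (value of joint lock above 0.005 m and horizontal distance between index_mark and long_line above 0.006 m).
It fails at once if the spanner is moved or lifted by more than 20 mm (distance of spanner from where it was at the start of the episode above 0.02 m).
It fails at once if the bolt is moved or lifted by more than 20 mm (distance of bolt from where it was at the start of the episode above 0.02 m).
It fails at once if the nut is moved or lifted by more than 20 mm (distance of nut from where it was at the start of the episode above 0.02 m).
It fails at once if the tape measure is moved or lifted by more than 20 mm (distance of tape_measure from where it was at the start of the episode above 0.02 m).
It also fails if it takes over 51 s, if anything falls off the work surface, if the arm or the gripper's body presses on something with over 40 N, if the wrist force passes 120 N, or if a joint passes its speed limit or range.

## Working session

There is one attempt and no reset: what is moved stays moved. The work goes in short steps, Python scripts to look and compute and a shell command to move; the robot and the scene stay as the last step left them, time stands still between calls to the robot, and variables do not carry over. Pictures are saved under pics/ and viewed, about 8 in all and at most 12, crops included, and the job is handed in when it is done.

```bash
mkdir -p pics; ls
python3 - <<'E'
from plant import *
import cv2
for n in ("top","side"):
    c=read_camera(n); cv2.imwrite(f"pics/{n}0.png",c["img"][:,:,::-1]); print(n,c["fov_y"],c["cx"],c["cy"],c["T"])
print(get_state())
E
```

```text
pics
top 51.9540112152239 314.5461809911704 198.65121845306913 [[ 0.01531343 -0.98009042  0.19796025  0.33711901]
 [-0.99982897 -0.01295631  0.01319685  0.12559825]
 [-0.01036927 -0.19812848 -0.98012121  1.14221234]
 [ 0.          0.          0.          1.        ]]
side 49.57083701883184 322.44230384396405 198.4772322033 [[-0.96009254 -0.18112721  0.21310855  0.34294391]
 [-0.27948191  0.59247092 -0.75555812  0.84471219]
 [ 0.01059152 -0.7849657  -0.61944869  0.65244124]
 [ 0.          0.          0.          1.        ]]
{'time': 0.1, 'qpos': array([-1.25503232e+00,  2.87101004e-01,  1.57802767e+00, -1.66151589e-05,
        1.27864557e+00, -1.50007402e-01]), 'dq': array([-0.00069422, -0.0009893 , -0.00450009, -0.00047333,  0.00046549,
       -0.00142846]), 'joint_efforts': array([ 5.02875719e-04, -4.07298195e+01, -2.93699938e+01, -1.46366542e-04,
        3.41340303e-03,  9.90403237e-06]), 'eef_pos': array([ 0.30298708, -0.60252889,  0.24107113]), 'tcp_rot': array([-0.60140183,  0.37169973, -0.37051511,  0.60238999]), 'contact_force': array([-0.23283433, -0.62267797,  0.37316503]), 'wrist_torque': array([-0.01075892, -0.01069062, -0.03633333]), 'opening': 0.9993811224997665}
```

View pics/top0.png

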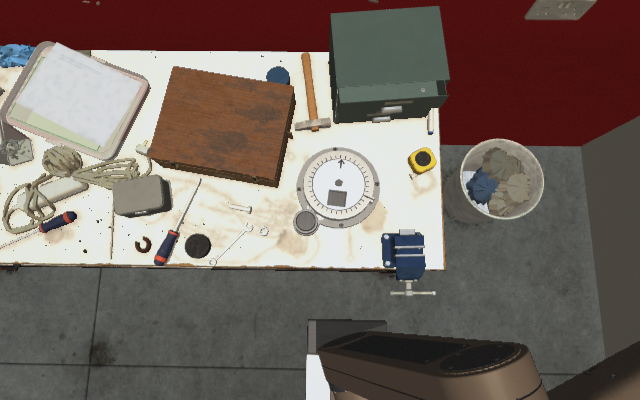

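View pics/side0.png

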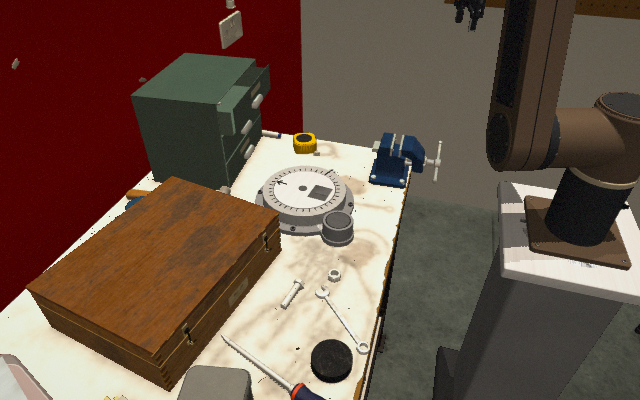

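Top view: dial centre is near (338,183), arrow tip near (341,160), pocket near (338,198), pot near (306,222) and the long line near (372,200). I'll rectify both views onto the z = 42 mm plane.

```bash
cat > h.py <<'E'
import numpy as np, cv2
from plant import *
def K(c):
    f=200/np.tan(np.radians(c["fov_y"])/2); return np.array([[f,0,c["cx"]],[0,f,c["cy"]],[0,0,1]])
def pix2w(c,u,v,z):
    d=c["T"][:3,:3]@np.linalg.inv(K(c))@[u,v,1]; o=c["T"][:3,3]; return o+d*(z-o[2])/d[2]
def w2pix(c,p):
    R=c["T"][:3,:3]; q=K(c)@(R.T@(np.asarray(p,float)-c["T"][:3,3])); return q[:2]/q[2]
def rect(c,x0,y0,half,z,n=400):
    # output: up = +x, left = +y ; n px over 2*half
    s=n/(2*half); dst=np.float32([[0,0],[n,0],[n,n],[0,n]])
    w=[(x0+half,y0+half),(x0+half,y0-half),(x0-half,y0-half),(x0-half,y0+half)]
    src=np.float32([w2pix(c,(a,b,z)) for a,b in w])
    return cv2.warpPerspective(c["img"],cv2.getPerspectiveTransform(src,dst),(n,n),flags=cv2.INTER_CUBIC)[:,:,::-1]
E
python3 - <<'E'
from h import *
t=read_camera("top"); s=read_camera("side")
p=pix2w(t,338.5,183.5,.042); print(p)
o=np.hstack([rect(t,p[0],p[1],.16,.042),rect(s,p[0],p[1],.16,.042)]); cv2.imwrite("pics/r0.png",o)
for n,(u,v),z in (("arrow",(341,160),.042),("pot",(306,222),.046),("bolt",(240,208),.01),("nut",(264,231),.01),("tape",(422,159),.03),("vise",(408,232),.1)): print(n,pix2w(t,u,v,z))
E
```

```text
[0.60276468 0.0751086  0.042     ]
arrow [0.67014865 0.06840156 0.042     ]
pot [0.49404774 0.16240096 0.046     ]
bolt [0.53626541 0.34965415 0.01      ]
nut [0.47241653 0.27963375 0.01      ]
tape [ 0.67947794 -0.15979426  0.03      ]
vise [ 0.46426263 -0.09930473  0.1       ]
```

View pics/r0.png

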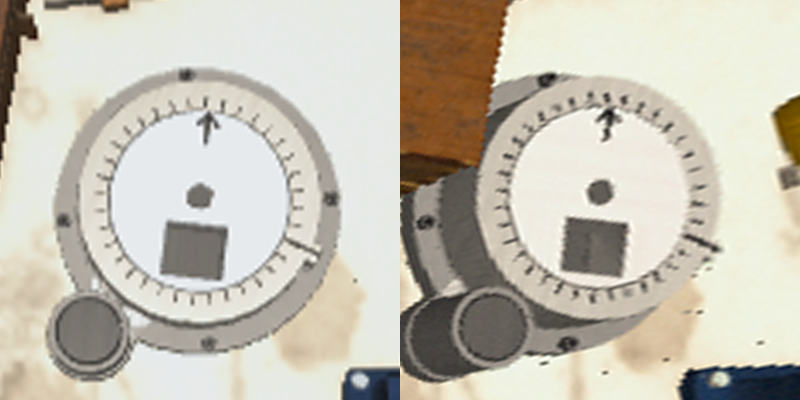

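```bash
cat >> h.py <<'E'
from scipy.spatial.transform import Rotation as Ro
def togo(p):
    s=get_state(); R=Ro.from_quat(s["tcp_rot"]); return np.round(R.inv().apply(np.asarray(p)-s["eef_pos"])*1000,1)
def polar(im,x,y,s=1250):  # rows: angle (0.25deg, ccw from +x), cols: radius mm; px coords of centre
    a=np.radians(np.arange(0,360,.25))[:,None]; r=np.arange(0,110)[None]*.001*s
    return cv2.remap(im,(x-r*np.sin(a)).astype(np.float32),(y-r*np.cos(a)).astype(np.float32),cv2.INTER_LINEAR)
def marks(c,x0,y0):
    g=cv2.cvtColor(rect(c,x0,y0,.12,.042,720),cv2.COLOR_BGR2GRAY)  # 0.333 mm/px
    P=polar(g,360,360,3000).astype(float); A=np.arange(0,360,.25)
    out={}
    for n,(a,b) in {"line":(83,96),"arrow":(50,60),"tip":(61,70),"mid":(45,70)}.items():
        m=P[:,a:b].mean(1); k=m.argmin(); w=np.arange(k-16,k+17); q=np.clip(np.median(m)-m[w%1440]-15,0,None)
        out[n]=((w*q).sum()/q.sum()*.25%360,round(np.median(m)-m[k]))
    return out,g,P
E
python3 - <<'E'
from h import *
from scipy.optimize import minimize
s=get_state(); print(Ro.from_quat(s["tcp_rot"]).as_matrix().round(3))
for n in("top","side"):
    c=read_camera(n)
    # centre: maximise radial edge at collar inner rim (r=74) and outer rim (98)
    def f(p):
        _,g,P=marks(c,*p); P=cv2.GaussianBlur(P,(1,5),0); m=np.median(P,0); d=np.abs(np.diff(m)); return -(d[68:78].max()+d[94:102].max())
    best=min(((f((x,y)),x,y) for x in np.arange(.595,.613,.001) for y in np.arange(.067,.085,.001)))
    print(n,best,marks(c,best[1],best[2])[0])
t=read_camera("top")
for u,v in((293,85),(278,185),(150,165)): print([pix2w(t,u,v,z)[:2].round(3) for z in(.06,.12)])
E
```

```text
[[ 0.449 -0.     0.893]
 [-0.893  0.001  0.449]
 [-0.001 -1.     0.   ]]
top (np.float64(-52.75), np.float64(0.602), np.float64(0.07600000000000001)) {'line': (np.float64(246.05932003768845), 119), 'arrow': (np.float64(353.8921417393248), 144), 'tip': (np.float64(353.75200524205), 165), 'mid': (np.float64(353.9390613292522), 144)}
side (np.float64(-62.25), np.float64(0.605), np.float64(0.07700000000000001)) {'line': (np.float64(246.73509668508294), 144), 'arrow': (np.float64(352.0026533464269), 157), 'tip': (np.float64(351.6591187564568), 201), 'mid': (np.float64(351.9606590346534), 160)}
[array([0.885, 0.207]), array([0.855, 0.202])]
[array([0.592, 0.24 ]), array([0.578, 0.233])]
[array([0.644, 0.594]), array([0.627, 0.568])]
```

```bash
python3 -m inch '[{"ax":0,"ay":0.1165,"az":0,"x":0,"y":0,"z":0,"hand":1},{"ax":0,"ay":0.1165,"az":0,"x":0,"y":0,"z":0,"hand":1},{"ax":0,"ay":0.1165,"az":0,"x":0,"y":0,"z":0,"hand":1},{"ax":0,"ay":0.1165,"az":0,"x":0,"y":0,"z":0,"hand":1},{"ax":0,"ay":0,"az":0,"x":0,"y":0,"z":0,"hand":1}]' 30
python3 - <<'E'
from h import *
print(Ro.from_quat(get_state()["tcp_rot"]).as_matrix().round(3), togo([.565,.080,.16]))
E
```

```text
time: 0.77
eef_pos: [0.3032, -0.603, 0.2423]
tcp_rot: [-0.499, 0.501, -0.501, 0.499]
contact_force: [-0.7, -0.5, -1.0]
opening: 0.303
[[-0.002 -0.     1.   ]
 [-1.     0.    -0.002]
 [-0.    -1.    -0.   ]] [-683.6   82.3  260.3]
```

```bash
for i in 1; do :; done; python3 -m inch '[{"x":-34,"z":13,"hand":1},{"x":-34,"z":13,"hand":1},{"x":-34,"z":13,"hand":1},{"x":-34,"z":13,"hand":1},{"x":-34,"z":13,"hand":1}]'
python3 -m inch '[{"x":-34,"z":13,"hand":1},{"x":-34,"z":13,"hand":1},{"x":-34,"z":13,"hand":1},{"x":-34,"z":13,"hand":1},{"x":-34,"z":13,"hand":1}]'
python3 -m inch '[{"x":-34,"z":13,"hand":1},{"x":-34,"z":13,"hand":1},{"x":-34,"z":13,"hand":1},{"x":-34,"z":13,"hand":1},{"x":-34,"z":13,"hand":1}]'
```

```text
validation failed for argument at $[0]...
validation failed for argument at $[0]...
validation failed for argument at $[0]...
```

All keys are required in each row.

```bash
python3 -m inch '[{"ax":0,"ay":0,"az":0,"x":-34,"y":0,"z":13,"hand":1},{"ax":0,"ay":0,"az":0,"x":-34,"y":0,"z":13,"hand":1},{"ax":0,"ay":0,"az":0,"x":-34,"y":0,"z":13,"hand":1},{"ax":0,"ay":0,"az":0,"x":-34,"y":0,"z":13,"hand":1},{"ax":0,"ay":0,"az":0,"x":-34,"y":0,"z":13,"hand":1}]'
python3 -m inch '[{"ax":0,"ay":0,"az":0,"x":-34,"y":0,"z":13,"hand":1},{"ax":0,"ay":0,"az":0,"x":-34,"y":0,"z":13,"hand":1},{"ax":0,"ay":0,"az":0,"x":-34,"y":0,"z":13,"hand":1},{"ax":0,"ay":0,"az":0,"x":-34,"y":0,"z":13,"hand":1},{"ax":0,"ay":0,"az":0,"x":-34,"y":0,"z":13,"hand":1}]'
python3 -m inch '[{"ax":0,"ay":0,"az":0,"x":-34,"y":0,"z":13,"hand":1},{"ax":0,"ay":0,"az":0,"x":-34,"y":0,"z":13,"hand":1},{"ax":0,"ay":0,"az":0,"x":-34,"y":0,"z":13,"hand":1},{"ax":0,"ay":0,"az":0,"x":-34,"y":0,"z":13,"hand":1},{"ax":0,"ay":0,"az":0,"x":-34,"y":0,"z":13,"hand":1}]'
python3 -m inch '[{"ax":0,"ay":0,"az":0,"x":-34,"y":0,"z":13,"hand":1},{"ax":0,"ay":0,"az":0,"x":-34,"y":0,"z":13,"hand":1},{"ax":0,"ay":0,"az":0,"x":-34,"y":0,"z":13,"hand":1},{"ax":0,"ay":0,"az":0,"x":-34,"y":0,"z":13,"hand":1},{"ax":0,"ay":0,"az":0,"x":0,"y":0,"z":0,"hand":1}]'
python3 -c "
from h import *
print(togo([.5645,.080,.12]),get_state()['qpos'].round(2),Ro.from_quat(get_state()['tcp_rot']).as_matrix().round(3))"
```

```text
time: 1.18
eef_pos: [0.3685, -0.4315, 0.2423]
tcp_rot: [-0.501, 0.499, -0.499, 0.501]
contact_force: [1.1, -0.9, 0.9]
opening: -0.002
time: 1.6
eef_pos: [0.4336, -0.2614, 0.2426]
tcp_rot: [-0.501, 0.499, -0.5, 0.501]
contact_force: [1.2, -0.1, -0.5]
opening: -0.003
time: 2.02
eef_pos: [0.4986, -0.0913, 0.2427]
tcp_rot: [-0.501, 0.499, -0.5, 0.501]
contact_force: [-1.1, 0.4, -0.3]
opening: 0.005
time: 2.43
eef_pos: [0.5514, 0.048, 0.2426]
tcp_rot: [-0.501, 0.498, -0.498, 0.503]
contact_force: [-0.4, -0.6, -0.3]
opening: -0.001
[-31.6 122.7  13.2] [-0.1   0.02  1.88  0.    1.24  1.46] [[ 0.009  0.001  1.   ]
 [-1.     0.002  0.009]
 [-0.002 -1.     0.001]]
```

```bash
python3 -m inch '[{"ax":0,"ay":0,"az":0,"x":-16,"y":30,"z":6.5,"hand":1},{"ax":0,"ay":0,"az":0,"x":-16,"y":30,"z":6.5,"hand":1},{"ax":0,"ay":0,"az":0,"x":0,"y":35,"z":0,"hand":1},{"ax":0,"ay":0,"az":0,"x":0,"y":35,"z":0,"hand":1},{"ax":0,"ay":0,"az":0,"x":0,"y":35,"z":0,"hand":1}]'
python3 -m inch '[{"ax":0,"ay":0,"az":0,"x":0,"y":0,"z":0,"hand":1},{"ax":0,"ay":0,"az":0,"x":0,"y":0,"z":0,"hand":1}]'
python3 - <<'E'
from h import *
print(togo([.5645,.080,.028+.011]))
c=read_camera("side"); i=c["img"][130:270,220:420,::-1]; i=cv2.resize(i,None,fx=3,fy=3,interpolation=3)
c=read_camera("top"); j=c["img"][130:260,270:400,::-1]; j=cv2.resize(j,(420,420)) 
cv2.imwrite("pics/a1.png",i); cv2.imwrite("pics/a1t.png",j)
E
```

```text
time: 2.85
eef_pos: [0.5634, 0.0749, 0.0762]
tcp_rot: [-0.501, 0.499, -0.499, 0.501]
contact_force: [-0.1, 0.3, 0.3]
opening: 0.002
time: 3.02
eef_pos: [0.5616, 0.0746, 0.0755]
tcp_rot: [0.502, -0.501, 0.498, -0.499]
contact_force: [0.4, -0.1, 0.3]
opening: -0.0
[-5.3 36.5  3.1]
```

View pics/a1.png

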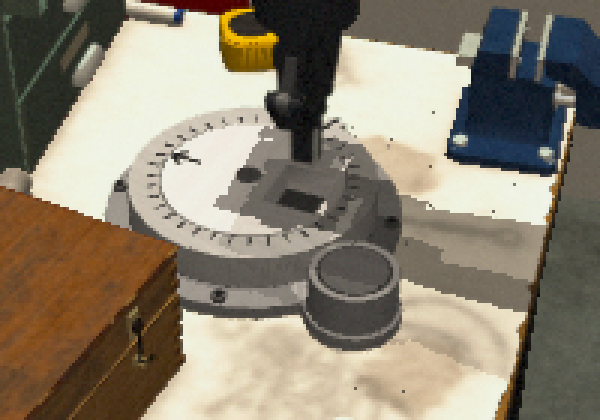

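The closed fingertips, at about crop (305,160), hang just above the pocket, at about (298,192). I'm descending with the small correction.

```bash
python3 -m inch '[{"ax":0,"ay":0,"az":0,"x":-4,"y":0,"z":2,"hand":1},{"ax":0,"ay":0,"az":0,"x":0,"y":12,"z":0,"hand":1},{"ax":0,"ay":0,"az":0,"x":0,"y":12,"z":0,"hand":1},{"ax":0,"ay":0,"az":0,"x":0,"y":12,"z":0,"hand":1},{"ax":0,"ay":0,"az":0,"x":0,"y":0,"z":0,"hand":1}]'
python3 - <<'E'
from h import *
c=np.array([.6035,.0765])
for a in range(173,60,-12):
    p=c+.04*np.array([np.cos(np.radians(a)),np.sin(np.radians(a))]); print(a,togo([*p,.039]))
E
```

```text
time: 3.53
eef_pos: [0.5628, 0.079, 0.0379]
tcp_rot: [-0.501, 0.502, -0.498, 0.499]
contact_force: [-1.3, -0.3, -0.7]
opening: -0.0
173 [-2.4 -1.1  1. ]
161 [-10.6  -1.1   2.9]
149 [-18.1  -1.1   6.4]
137 [-24.8  -1.1  11.4]
125 [-30.3  -1.2  17.7]
113 [-34.4  -1.2  25.1]
101 [-36.8  -1.3  33.1]
89 [-37.5  -1.3  41.4]
77 [-36.5  -1.4  49.7]
65 [-33.8  -1.4  57.6]
```

```bash
python3 -m inch '[{"ax":0,"ay":0,"az":0,"x":-5.3,"y":0,"z":1.4,"hand":1},{"ax":0,"ay":0,"az":0,"x":-5.3,"y":0,"z":1.5,"hand":1},{"ax":0,"ay":0,"az":0,"x":-3.8,"y":0,"z":1.6,"hand":1},{"ax":0,"ay":0,"az":0,"x":-3.7,"y":0,"z":1.9,"hand":1},{"ax":0,"ay":0,"az":0,"x":-3.4,"y":0,"z":2.3,"hand":1}]'
python3 -m inch '[{"ax":0,"ay":0,"az":0,"x":-3.3,"y":0,"z":2.7,"hand":1},{"ax":0,"ay":0,"az":0,"x":-2.9,"y":0,"z":3,"hand":1},{"ax":0,"ay":0,"az":0,"x":-2.6,"y":0,"z":3.3,"hand":1},{"ax":0,"ay":0,"az":0,"x":-2.2,"y":0,"z":3.6,"hand":1},{"ax":0,"ay":0,"az":0,"x":-1.9,"y":0,"z":3.8,"hand":1}]'
python3 -m inch '[{"ax":0,"ay":0,"az":0,"x":-1.4,"y":0,"z":4,"hand":1},{"ax":0,"ay":0,"az":0,"x":-1,"y":0,"z":4,"hand":1},{"ax":0,"ay":0,"az":0,"x":-0.5,"y":0,"z":4.1,"hand":1},{"ax":0,"ay":0,"az":0,"x":-0.2,"y":0,"z":4.2,"hand":1},{"ax":0,"ay":0,"az":0,"x":0,"y":0,"z":0,"hand":1}]'
python3 - <<'E'
from h import *
c=np.array([.6035,.0765]); d=get_state()["eef_pos"][:2]-c; print(np.degrees(np.arctan2(d[1],d[0])),np.hypot(*d))
for a in (77,65,60,55,50):
    p=c+.04*np.array([np.cos(np.radians(a)),np.sin(np.radians(a))]); print(a,togo([*p,.039]))
t=read_camera("top"); s=read_camera("side")
cv2.imwrite("pics/b1.png",np.hstack([rect(t,*c,.12,.042),rect(s,*c,.12,.042)]))
E
```

```text
time: 3.95
eef_pos: [0.5749, 0.0986, 0.0417]
tcp_rot: [0.502, -0.498, 0.501, -0.5]
contact_force: [1.1, -11.3, -1.5]
opening: -0.003
time: 4.37
eef_pos: [0.5905, 0.11, 0.0419]
tcp_rot: [0.503, -0.498, 0.501, -0.498]
contact_force: [-3.6, -12.4, 2.8]
opening: 0.001
time: 4.78
eef_pos: [0.605, 0.1147, 0.0403]
tcp_rot: [0.503, -0.501, 0.499, -0.498]
contact_force: [-3.5, -4.7, -1.0]
opening: -0.002
87.80267689468329 0.038199856290524546
77 [-0.8  1.3  7.5]
65 [ 1.9  1.2 15.4]
60 [ 3.5  1.2 18.5]
55 [ 5.4  1.2 21.5]
50 [ 7.5  1.2 24.3]
```

View pics/b1.png

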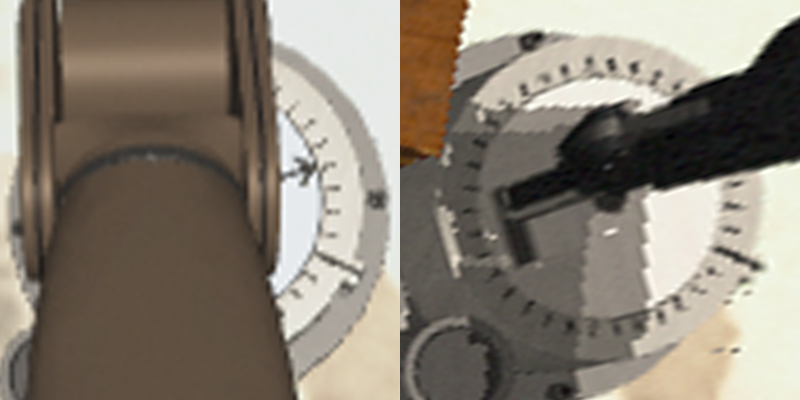

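Top view now shows the arrow tip near (318,170) and the long line from (318,255) to (360,275), so about 38° is left to turn.

```bash
python3 -m inch '[{"ax":0,"ay":0,"az":0,"x":-0.4,"y":0,"z":3.8,"hand":1},{"ax":0,"ay":0,"az":0,"x":-0.4,"y":0,"z":3.8,"hand":1},{"ax":0,"ay":0,"az":0,"x":1.3,"y":0,"z":3.9,"hand":1},{"ax":0,"ay":0,"az":0,"x":1.4,"y":0,"z":3.9,"hand":1},{"ax":0,"ay":0,"az":0,"x":1.6,"y":0,"z":3.1,"hand":1}]'
python3 -m inch '[{"ax":0,"ay":0,"az":0,"x":0,"y":0,"z":0,"hand":1},{"ax":0,"ay":0,"az":0,"x":0,"y":0,"z":0,"hand":1}]'
cat > m.py <<'E'
from h import *
import sys
c=np.array([.6035,.0765]); d=get_state()["eef_pos"][:2]-c; print(np.degrees(np.arctan2(d[1],d[0])),np.hypot(*d))
t=read_camera("top")
g=cv2.cvtColor(rect(t,.602,.076,.12,.042,720),cv2.COLOR_BGR2GRAY); P=polar(g,360,360,3000)[840:1240].astype(float)
for n,(a,b) in {"line":(83,96),"tip":(62,70),"stem":(52,62)}.items():
    m=P[:,a:b].mean(1); i=[k for k in range(8,392) if m[k]==m[k-8:k+9].min() and np.median(m)-m[k]>30]; print(n,[(210+k*.25,int(m[k])) for k in i], int(np.median(m)))
cv2.imwrite(sys.argv[1],np.hstack([g[200:600,400:720]]))
for a in (60,55,50,45): print(a,togo([*(c+.04*np.array([np.cos(np.radians(a)),np.sin(np.radians(a))])),.039]))
E
python3 m.py pics/b2.png
```

```text
time: 5.3
eef_pos: [0.6199, 0.1114, 0.0393]
tcp_rot: [0.505, -0.503, 0.497, -0.495]
contact_force: [-13.9, -6.9, 4.9]
opening: 0.0
time: 5.47
eef_pos: [0.6211, 0.112, 0.0395]
tcp_rot: [0.504, -0.502, 0.497, -0.496]
contact_force: [-8.6, -3.8, 1.2]
opening: -0.001
63.68226051706032 0.03959199057845636
line [(215.25, 67), (246.0, 99)] 219
tip [(225.75, 64), (262.25, 89)] 223
stem [(230.25, 67), (263.25, 114)] 179
60 [0.9 0.5 2.4]
55 [2.8 0.4 5.4]
50 [4.9 0.4 8.1]
45 [ 7.3  0.4 10.7]
```

View pics/b2.png

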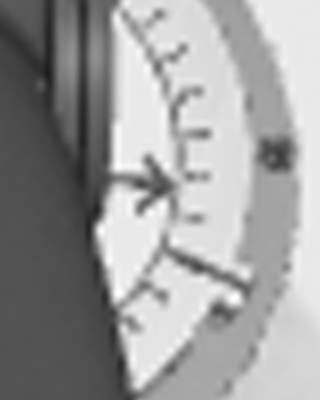

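Arrow is at about 262.7° and the line at 246°, so about 16.7° remains. I'm nudging about 13° first.

```bash
python3 -m inch '[{"ax":0,"ay":0,"az":0,"x":1.2,"y":0,"z":2.1,"hand":1},{"ax":0,"ay":0,"az":0,"x":1.3,"y":0,"z":2,"hand":1},{"ax":0,"ay":0,"az":0,"x":1.4,"y":0,"z":1.9,"hand":1},{"ax":0,"ay":0,"az":0,"x":1.5,"y":0,"z":1.7,"hand":1},{"ax":0,"ay":0,"az":0,"x":0,"y":0,"z":0,"hand":1}]'
python3 -m inch '[{"ax":0,"ay":0,"az":0,"x":0,"y":0,"z":0,"hand":1},{"ax":0,"ay":0,"az":0,"x":0,"y":0,"z":0,"hand":1}]'
python3 m.py pics/b3.png
```

```text
time: 5.93
eef_pos: [0.6288, 0.1074, 0.0396]
tcp_rot: [0.503, -0.503, 0.497, -0.497]
contact_force: [-8.1, -0.9, 1.3]
opening: 0.005
time: 6.1
eef_pos: [0.6291, 0.1076, 0.0397]
tcp_rot: [0.503, -0.502, 0.497, -0.497]
contact_force: [-7.1, -0.9, -0.2]
opening: -0.001
50.63077075318726 0.04029276718034168
line [(221.0, 64), (246.0, 100)] 218
tip [(212.5, 82), (212.75, 82), (213.0, 82), (213.25, 82), (213.5, 82), (213.75, 82), (221.0, 80), (232.25, 68), (248.25, 108), (248.5, 108), (306.5, 120), (306.75, 120)] 166
stem [] 94
60 [-3.5  0.7 -5.6]
55 [-1.6  0.7 -2.6]
50 [0.5 0.6 0.2]
45 [2.9 0.6 2.7]
```

```bash
python3 -m inch '[{"ax":0,"ay":0,"az":0,"x":0.6,"y":0,"z":0.6,"hand":1},{"ax":0,"ay":0,"az":0,"x":0.5,"y":0,"z":0.6,"hand":1},{"ax":0,"ay":0,"az":0,"x":0,"y":0,"z":0,"hand":1},{"ax":0,"ay":0,"az":0,"x":0,"y":0,"z":0,"hand":1}]'
python3 m.py pics/b4.png
```

```text
time: 6.48
eef_pos: [0.6303, 0.1067, 0.0397]
tcp_rot: [0.503, -0.502, 0.497, -0.497]
contact_force: [-7.4, -1.1, 0.3]
opening: -0.002
48.40276395273606 0.040371981955526264
line [(221.5, 69), (246.0, 100)] 218
tip [(212.75, 83), (234.75, 65), (246.25, 87), (246.5, 87)] 141
stem [] 87
60 [-4.5  0.8 -6.8]
55 [-2.6  0.8 -3.8]
50 [-0.5  0.7 -1.1]
45 [1.9 0.7 1.5]
```

View pics/b4.png

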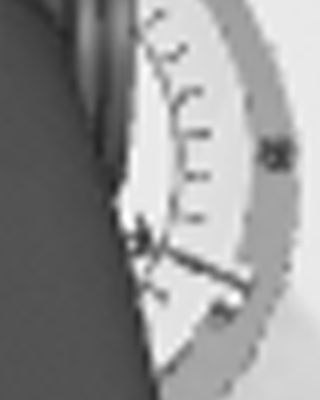

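Arrow now measures 246.4° against the line at 246.0°. I'm backing off the wall, lifting, and rechecking unobstructed.

```bash
python3 -m inch '[{"ax":0,"ay":0,"az":0,"x":-2,"y":0,"z":-3,"hand":1},{"ax":0,"ay":0,"az":0,"x":-2,"y":0,"z":-3,"hand":1},{"ax":0,"ay":0,"az":0,"x":0,"y":0,"z":0,"hand":1},{"ax":0,"ay":0,"az":0,"x":0,"y":-15,"z":0,"hand":1},{"ax":0,"ay":0,"az":0,"x":0,"y":-25,"z":0,"hand":1}]'
python3 -m inch '[{"ax":0,"ay":0,"az":0,"x":-8,"y":-18,"z":-25,"hand":1},{"ax":0,"ay":0,"az":0,"x":-12,"y":0,"z":-30,"hand":1},{"ax":0,"ay":0,"az":0,"x":-16,"y":0,"z":-30,"hand":1},{"ax":0,"ay":0,"az":0,"x":-18,"y":0,"z":-30,"hand":1},{"ax":0,"ay":0,"az":0,"x":0,"y":0,"z":0,"hand":1}]'
python3 - <<'E'
from h import *
t=read_camera("top"); s=read_camera("side")
for c,a,b in((t,.602,.076),(s,.605,.077)): print({k:v for k,v in marks(c,a,b)[0].items()})
cv2.imwrite("pics/c1.png",np.hstack([rect(t,.57,.10,.14,.042),rect(s,.57,.10,.14,.046)]))
print(togo([.495,.1625,.070]), get_state()["eef_pos"])
E
```

```text
time: 6.95
eef_pos: [0.6263, 0.1105, 0.0796]
tcp_rot: [0.501, -0.501, 0.499, -0.499]
contact_force: [-0.5, -0.3, -0.4]
opening: 0.004
time: 7.37
eef_pos: [0.5084, 0.1667, 0.0996]
tcp_rot: [0.501, -0.5, 0.498, -0.5]
contact_force: [0.7, 0.3, 0.2]
opening: 0.002
{'line': (np.float64(163.6413747612578), 148), 'arrow': (np.float64(56.05344444660913), 177), 'tip': (np.float64(136.95087322259707), 178), 'mid': (np.float64(133.26864656679356), 165)}
{'line': (np.float64(232.25042990049823), 177), 'arrow': (np.float64(192.99800847359884), 213), 'tip': (np.float64(192.50121471238742), 211), 'mid': (np.float64(192.50604346654288), 179)}
[  2.7  30.9 -18.3] [0.51320733 0.16520201 0.10093017]
```

View pics/c1.png

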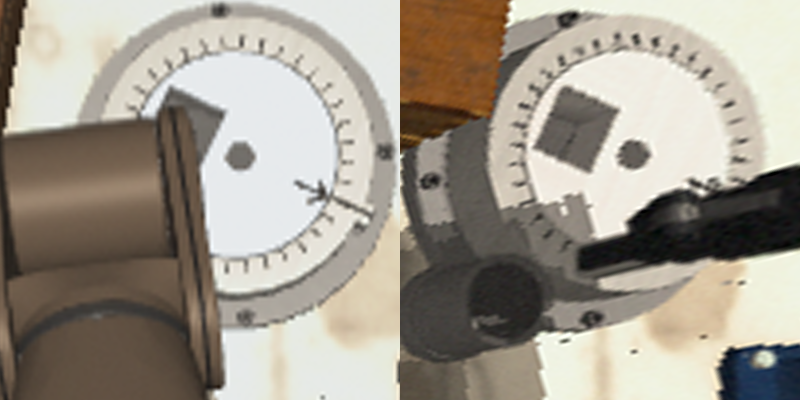

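```bash
python3 m.py pics/c2.png; python3 -c "
from h import *
print(get_state()['eef_pos'],togo([.495,.1625,.070]))"
```

```text
135.5091512402936 0.1265733519660054
line [(246.0, 100)] 220
tip [(246.25, 84)] 233
stem [(245.5, 126)] 233
60 [ 53.7  62.5 108.9]
55 [ 55.6  62.5 111.9]
50 [ 57.7  62.5 114.6]
45 [ 60.   62.5 117.2]
[0.51432871 0.16472494 0.10108456] [  2.2  31.  -19.4]
```

Marks line up: line 246.0°, tip 246.25°. Pot centre from both views is about (0.499, 0.164). I'm moving above it.

```bash
python3 -m inch '[{"ax":0,"ay":0,"az":0,"x":0.5,"y":0,"z":-8,"hand":1},{"ax":0,"ay":0,"az":0,"x":0,"y":0,"z":-7,"hand":1},{"ax":0,"ay":0,"az":0,"x":0,"y":15,"z":0,"hand":1},{"ax":0,"ay":0,"az":0,"x":0,"y":15,"z":0,"hand":1},{"ax":0,"ay":0,"az":0,"x":0,"y":0,"z":0,"hand":1}]'
python3 - <<'E'
from h import *
s=read_camera("side"); cv2.imwrite("pics/d1.png",cv2.resize(s["img"][140:270,250:400,::-1],None,fx=4,fy=4,interpolation=3)); print(togo([.499,.1642,.045]))
E
```

```text
time: 7.93
eef_pos: [0.496, 0.1631, 0.0667]
tcp_rot: [-0.501, 0.502, -0.499, 0.498]
contact_force: [-0.8, -0.4, -0.1]
opening: 0.003
[-0.9 22.8  2.3]
```

View pics/d1.png

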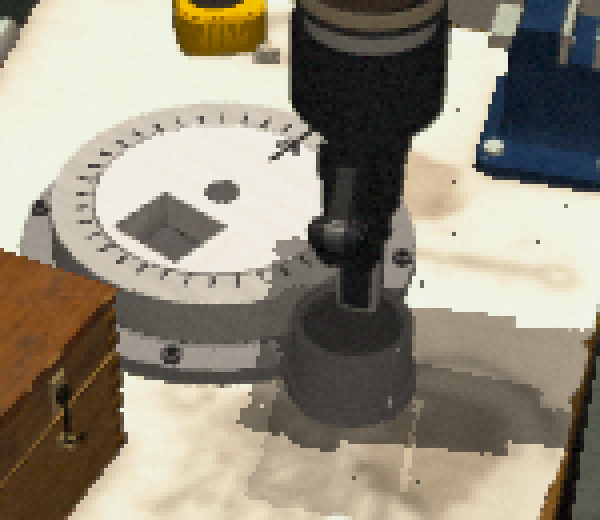

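The tip, about crop (357,308), is roughly 10 mm above the middle of the button, about (352,322). The arrow still points at the line. I'm pressing.

```bash
python3 -m inch '[{"ax":0,"ay":0,"az":0,"x":-1,"y":4,"z":2,"hand":1},{"ax":0,"ay":0,"az":0,"x":0,"y":5,"z":0,"hand":1},{"ax":0,"ay":0,"az":0,"x":0,"y":4,"z":0,"hand":1},{"ax":0,"ay":0,"az":0,"x":0,"y":3,"z":0,"hand":1},{"ax":0,"ay":0,"az":0,"x":0,"y":0,"z":0,"hand":1}]'
python3 -m inch '[{"ax":0,"ay":0,"az":0,"x":0,"y":3,"z":0,"hand":1},{"ax":0,"ay":0,"az":0,"x":0,"y":2,"z":0,"hand":1},{"ax":0,"ay":0,"az":0,"x":0,"y":0,"z":0,"hand":1}]'
```

```text
time: 8.4
eef_pos: [0.5009, 0.1649, 0.0536]
tcp_rot: [0.5, -0.5, 0.5, -0.5]
contact_force: [0.2, -0.3, 1.7]
opening: -0.004
time: 8.65
eef_pos: [0.5008, 0.1649, 0.0485]
tcp_rot: [0.499, -0.5, 0.5, -0.5]
contact_force: [0.5, -0.6, 1.5]
opening: 0.0
```

```bash
python3 -m inch '[{"ax":0,"ay":0,"az":0,"x":0,"y":2,"z":0,"hand":1},{"ax":0,"ay":0,"az":0,"x":0,"y":2,"z":0,"hand":1},{"ax":0,"ay":0,"az":0,"x":0,"y":0,"z":0,"hand":1}]'
python3 -m inch '[{"ax":0,"ay":0,"az":0,"x":0,"y":1.5,"z":0,"hand":1},{"ax":0,"ay":0,"az":0,"x":0,"y":0,"z":0,"hand":1}]'
python3 -m inch '[{"ax":0,"ay":0,"az":0,"x":0,"y":1.5,"z":0,"hand":1},{"ax":0,"ay":0,"az":0,"x":0,"y":0,"z":0,"hand":1}]'
```

```text
time: 8.9
eef_pos: [0.5009, 0.1649, 0.045]
tcp_rot: [0.5, -0.5, 0.5, -0.5]
contact_force: [0.3, -1.0, 6.9]
opening: 0.001
time: 9.07
eef_pos: [0.501, 0.165, 0.0449]
tcp_rot: [0.5, -0.5, 0.5, -0.5]
contact_force: [-4.3, -1.3, 16.0]
opening: -0.001
time: 9.23
eef_pos: [0.5011, 0.165, 0.0448]
tcp_rot: [0.5, -0.5, 0.5, -0.5]
contact_force: [-6.8, -2.3, 23.7]
opening: 0.001
```

Bottomed out: z stopped at 0.045, a 12 mm stroke, and the force rose to 24 N. I'm lifting straight up and clear.

```bash
python3 -m inch '[{"ax":0,"ay":0,"az":0,"x":0,"y":0,"z":0,"hand":1},{"ax":0,"ay":0,"az":0,"x":0,"y":-8,"z":0,"hand":1},{"ax":0,"ay":0,"az":0,"x":0,"y":-20,"z":0,"hand":1},{"ax":0,"ay":0,"az":0,"x":0,"y":-35,"z":0,"hand":1},{"ax":0,"ay":0,"az":0,"x":0,"y":-35,"z":0,"hand":1}]'
python3 -m inch '[{"ax":0,"ay":0,"az":0,"x":0,"y":-35,"z":0,"hand":1},{"ax":0,"ay":0,"az":0,"x":0,"y":0,"z":0,"hand":1},{"ax":0,"ay":0,"az":0,"x":0,"y":0,"z":0,"hand":1}]'
python3 m.py pics/e1.png
python3 - <<'E'
from h import *
s=read_camera("side"); cv2.imwrite("pics/e2.png",cv2.resize(s["img"][120:300,230:400,::-1],None,fx=3,fy=3,interpolation=3))
E
```

```text
time: 9.65
eef_pos: [0.4976, 0.1647, 0.1375]
tcp_rot: [0.502, -0.502, 0.499, -0.498]
contact_force: [0.4, 0.5, 1.1]
opening: -0.001
time: 9.9
eef_pos: [0.501, 0.1651, 0.1761]
tcp_rot: [-0.499, 0.499, -0.501, 0.501]
contact_force: [-0.4, -0.1, -1.1]
opening: -0.003
139.14088843140914 0.13550145184571663
line [(246.0, 99)] 220
tip [(246.25, 85)] 233
stem [(245.5, 127)] 233
60 [ 53.8 134.8 124. ]
55 [ 55.7 134.8 126.9]
50 [ 57.8 134.8 129.7]
45 [ 60.2 134.8 132.2]
```

View pics/e2.png

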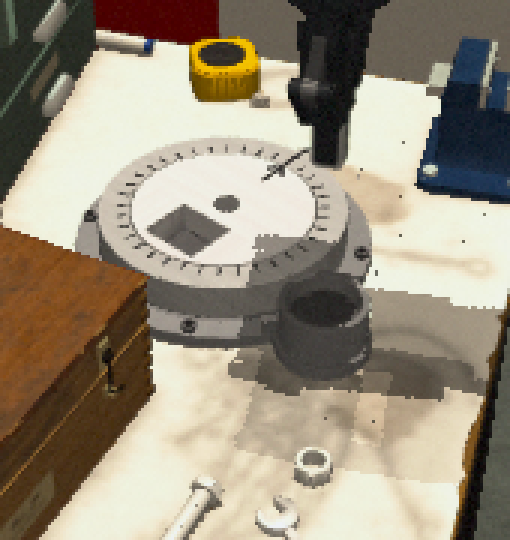

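The button at about (322,300) is clearly sunk in its pot. The arrow lines up with the long line, near (290,165), and the loose items haven't moved. I'm handing in.

```bash
python3 -c "
from plant import *
print(sign_off())"
```

```text
the job is handed in; nothing more can be done
None
```

I turned the dial clockwise about 107° with the shut fingertips in the pocket, until the arrow met the long line. I then pressed the lock button down, lifted clear and handed in at about 10 s of the 51 s allowed. No verdict was reported.

- **Marks:** the last top view, taken after locking and lifting, put the long line at 246.0° and the arrow tip at 246.25°. The arrow's stem read 245.5°, so everything agrees within about 1° against the 3.5° allowed. The readings did not change when I pressed the lock.
- **Lock:** the fingertip stopped about 12 mm below the button's free height. Further push only raised the force, to 24 N, and the side view shows the button sunk in its pot.
- **Surroundings:** the gripper ended about 0.12 m above the pot, touching nothing. The nut, bolt, spanner and tape measure look unmoved by eye; I did not measure them.
- **Disagreements:** before the turn, the two cameras differed by about 2.5° on how far the arrow was from the line. I relied on the top camera. One automatic reading taken with the arm in view was spoilt by the arm, so I redid it over a narrower range.

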